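Open the padlock on the potter's tool chest and hold it up

ROBOT

A 6-joint arm with a two-finger parallel gripper is mounted at the origin on the work surface. World frame = base frame: x ahead of the robot, y to its left, z up, the work surface at z = 0. Lengths are in mm, angles in rad, forces in N, time in s.
With the tool pointing down it reaches from about 400 to 825 mm from the base axis. Payload 7 kg.
Tool frame: the origin (TCP) lies at the very end of the fingers, on their centre line; the grasp point (between the pads) lies 19 mm behind it; z points along the fingers, y is the direction in which the jaws open and shut (so a half turn about z gives the same grasp; the last joint's range is limited). The gripper opens to 88 mm and grips with 3 to 60 N. Pads are 19 mm wide; open, the fingers measure 130 mm over their backs; the gripper's body (78 mm by 193 mm) begins 47 mm behind the grasp point.
Start: joints at [1.552, 0.359, 0.012, 0, -1.224, -0.288], TCP at [203.865, 643.455, 226.561] pointing down, gripper open.
Joint ranges: [-3.07, 3.07], [-1.43, 2.12], [-1.02, 1.25], [-3.03, 1.67], [-3.05, -0], [-3.03, 3.03]. Speed limits (rad/s): [2.39, 2.39, 3.01, 3.14, 3.14, 3.14].

INTERFACE

Orientations are given as a unit quaternion [x, y, z, w].
In Python, from plant import bot gives the robot as it stands. Calls block until the motion is done:
- bot.move_ptp(position, orientation): joint-space move of the TCP to a pose.
- bot.line_to(position, velocity=150, ori=None): straight line of the TCP; ori=None keeps the orientation; velocity is the mean speed in mm/s.
- bot.move_joints(angles): joint-space move.
- bot.move_gripper(opening, force=None): finger opening in mm; force is the grip in N (None keeps the last); returns when the fingers have stopped.
- bot.pause(seconds).
- bot.solve_ik(position, orientation): joint angles nearest the present ones, or None.
- bot.read_state(): the state.
- bot.camera(name): name is "scene" or "top" or "wrist"; returns the picture (480x640x3 uint8, red, green, blue); there is no depth.
- bot.get_calibration(name): a dict with "fx", "fy", "cx", "cy" (pixels), "view" (4x4, takes a point from world to camera coordinates); the wrist camera has in their place "T_tool_cam" (4x4, takes a point from camera to tool coordinates, whose origin is the TCP and whose axes are the flange's). Camera axes: x right, y up, looking along -z (the intrinsics and any distortion apply to the point x, -y, -z); pixel columns grow to the right and rows downward; lengths in mm; the calibration is good to about 2 mm. A picture is of the moment at which its call begins: read the wrist's pose just before it. get_calibration takes no time and is no camera call.
A pose or a line that the arm cannot do raises bot.Unreachable and nothing moves.
- bot.close_job(): hands the job in, once; it reports no verdict.
The state is a dict: "t": time; "joint_pos": joint angles; "qvel": joint speeds; "tau": joint torques, N m; "tcp_pos": TCP position; "eef_rot": TCP orientation; "contact_force": force on the tool from outside, world axes, zero at the start; "moment": the same for the moment, N m; "width": finger opening in mm.
Only numpy, scipy, OpenCV 4.12 (cv2) and the standard library are available. Lean on these libraries where they do the work, as an engineer would, in place of code of your own. Each camera call takes 0.05 s, during which the arm holds its last target.

TASK

Open the dial padlock on the lid of the potter's tool chest: turn its dial clockwise, click by click, until the white pointer clicks in at the white mark beside the shackle, then pull the U-shaped shackle out as far as it goes, with the lock still on its hasp. Lift the opened lock off the hasp and finish while holding it in the gripper, level, dial upwards and shackle still out, at least 15 cm above the lid. Leave the two clay bowls and the wooden rib on the lid where they are.

Things in the scene. Friction and masses are not known exactly. Their poses are not given: they have to be found in the camera images.
- chest: Wooden tool chest fixed on the bench, 306 x 466 mm (x, y), lid 100 mm above the bench. Origin: centre of its underside; its -x side faces the robot, turned up to 30 degrees. In the middle of the lid is a 3 mm hasp plate on which the padlock lies, heading as the chest. Rails on the plate, 9 mm high, 4 mm thick, run along both sides of the lock body and behind it, 2 mm off.
- staple (a point): Top middle of the fixed steel staple on the hasp plate, an arch of 6 mm bar, 28 mm wide along the chest's y, 32 mm high above the plate. It stands 39 mm in front (-x) and 16 mm to the right (-y) of the lock's centre, round the shackle's short leg. A pull on the shackle drags the lock at most 4 mm before its body bears on the staple.
- lock: Loose steel dial padlock, 0.45 to 0.7 kg, lying dial up on the hasp plate. Body 64 x 50 x 36 mm (x, y, z). Origin: centre of its underside, 103 mm above the bench at the start; z up through the dial, -x towards the shackle, which sticks out 55 mm when shut. 63 mm high with dial. Shackle out, it lifts straight up; the body can be taken across y (50 mm) above the rails.
- dial (a joint): Dial angle, rad; grows turning clockwise seen from above. 0 = open: white pointer at the white mark on the body, towards the shackle. Clicks into notches 0.36 apart (0, -0.36, -0.72, ...), springing to a notch when let go within about 0.08 of it; takes 0.1 to 0.2 N m. Starts anywhere from -1.56 to -0.60; stops at -1.8 and 0.54. The shackle comes out only within about 0.1 of 0.
- dial_grip (a point): Centre of the dial's raised grip bar, on the dial's axis, 4 mm from the lock's centre towards the shackle (-x), 52.5 mm above the lock's underside. Bar 36 mm long, 10 mm thick, 20 mm high (42.5 to 62.5 mm above the underside), on a disc 40 mm across. The point's x axis runs along the bar; the white pointer is its -x end.
- shackle (a joint): How far the shackle is pulled out of the lock, m: 0 = shut, 0.028 = fully out (end stop); moves straight along the lock's -x. It is free of the staple from 0.020. It slides with about 2 N and stays where it is left.
- shackle_grip (a point): Middle between the legs of the U shackle's outer part: 64 mm in front (-x) of the lock's centre when shut, 18 mm above the lock's underside; moves with the shackle. The legs are 10 mm bars, 16 mm either side (y), 42 mm over their outsides; they can be pinched here from above across y.
- bowl_a: Bystander: unfired clay bowl, 104 mm across, 52 mm high, on the lid on the lock's +y side. Origin: centre of its underside.
- bowl_b: Bystander: smaller unfired clay bowl, 90 mm across, 48 mm high, on the lid on the lock's -y side towards the rear. Origin: centre of its underside.
- rib: Bystander: wooden throwing rib, block 85 x 45 x 16 mm, on the lid on the lock's -y side towards the front. Origin: centre of its underside.
There are look-alikes about, which are no part of the job. Of the things shaped like the lock, the steel one is meant.

How it is judged (in metres and radians):
On the way, in this order (a step that is already met when the one before it is completed fails the run):
1. the dial is clicked in at the open mark while the shackle is still shut (value of joint dial between -0.12 and 0.12 rad and value of joint shackle below 0.006 m), for 0.2 s.
2. the shackle is pulled out, clear of the staple, the lock still low on the hasp (value of joint shackle above 0.022 m and z of lock in the frame of chest below 0.135 m), for 0.2 s.
At the end, for the whole second after the job is handed in: The lock is held in the fingers (over 2 N), touching neither chest nor bystanders, its underside at least 140 mm above the lid, dial up within 0.3 rad of level, the shackle at least 20 mm out; bowls and rib within 30 mm of where they stood (z of lock in the frame of chest above 0.24 m and angle between lock's own z axis and vertical below 0.3 rad and value of joint shackle above 0.02 m and contact force between lock and the fingers above 2 N and contact force between lock and chest below 0.1 N and contact force between lock and bowl_a below 0.1 N and contact force between lock and bowl_b below 0.1 N and contact force between lock and rib below 0.1 N and distance of each of bowl_a, bowl_b, rib from where it was at the start of the episode below 0.03 m); the arm keeps its last pose, push and grip.
It fails at once if a bowl or the rib is shoved more than 30 mm (distance of any of bowl_a, bowl_b, rib from where it was at the start of the episode above 0.03 m).
It fails at once if a bowl is tipped over (angle between any of bowl_a, bowl_b's own z axis and vertical above 0.5 rad).
It also fails if it takes over 54 s, if anything falls off the work surface, if the arm or the gripper's body presses on something with over 40 N, if the wrist force passes 120 N, or if a joint passes its speed limit or range.

## Working session

There is one attempt and no reset: what is moved stays moved. The work goes in short steps, each a Python script; the robot and the scene stay as the last script left them, time stands still between calls to the robot, and variables do not carry over. Pictures are saved under pics/ and viewed, and the job is handed in when it is done.

```bash
ls; mkdir -p pics; python3 - <<'E'
from plant import bot
import cv2,numpy as np
s=bot.read_state();print({k:np.round(v,3).tolist() for k,v in s.items()})
for n in("scene","top","wrist"):
    c=bot.get_calibration(n);print(n,{k:np.round(v,4).tolist() for k,v in c.items()})
    cv2.imwrite(f"pics/{n}0.png",bot.camera(n)[:,:,::-1])
E
```

```text
pics
{'t': 0.0, 'joint_pos': [1.552, 0.359, 0.011, -0.0, -1.224, -0.288], 'qvel': [0.0, -0.001, -0.001, -0.001, -0.001, 0.002], 'tau': [0.001, -58.272, 29.306, 6.997, 0.007, -0.0], 'tcp_pos': [203.706, 643.002, 225.615], 'eef_rot': [0.988, -0.153, -0.0, 0.001], 'contact_force': [-0.02, -0.373, 0.145], 'moment': [-0.0, -0.027, 0.016], 'width': 87.429}
scene {'fx': 531.1379, 'fy': 531.1379, 'cx': 330.6799, 'cy': 240.9583, 'view': [[-0.5139, 0.8578, -0.0104, 305.2982], [-0.7177, -0.4232, 0.553, 370.0461], [0.47, 0.2917, 0.8331, -1406.3139], [0.0, 0.0, 0.0, 1.0]]}
top {'fx': 528.3369, 'fy': 528.3369, 'cx': 308.3847, 'cy': 239.6715, 'view': [[0.0177, -0.9998, 0.0027, -14.3918], [0.9869, 0.0179, 0.1601, -606.7972], [-0.1602, -0.0001, 0.9871, -1058.1809], [0.0, 0.0, 0.0, 1.0]]}
wrist {'fx': 405.2104, 'fy': 405.2104, 'cx': 323.073, 'cy': 236.4131, 'T_tool_cam': [[0.001, 0.9519, 0.3063, 84.0954], [1.0, -0.001, -0.0004, 1.3881], [-0.0001, 0.3063, -0.9519, -157.4064], [0.0, 0.0, 0.0, 1.0]]}
```

View pics/top0.png

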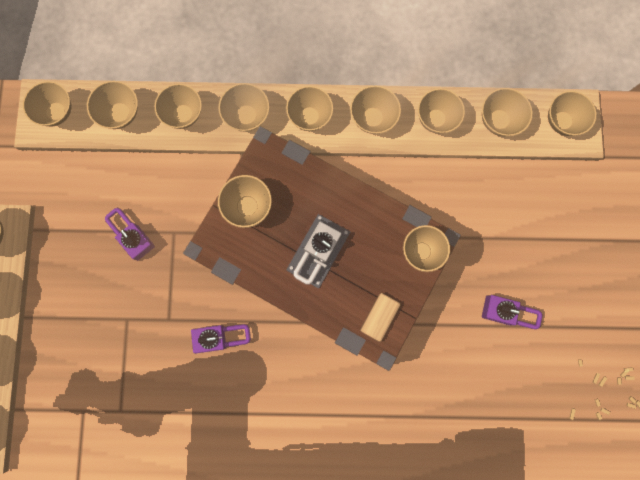

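View pics/scene0.png

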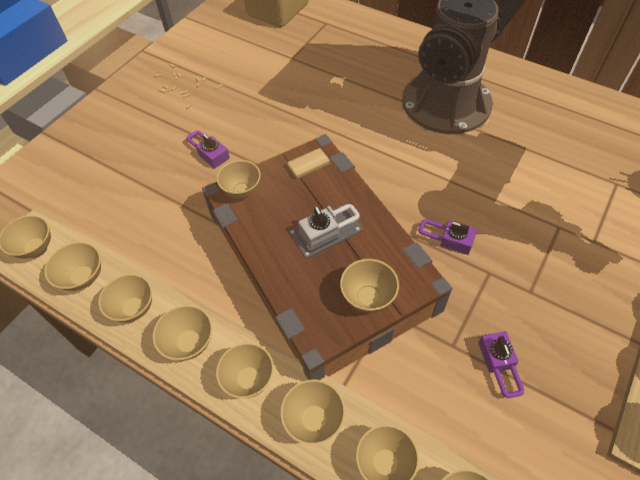

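The candidates are four padlocks in the top view. Three are purple, at (128,235), (220,338) and (513,312), and lie on the bench. The fourth is grey steel at (320,250), on the hasp plate in the middle of the lid. The steel one fits the description, so I'll confirm it in an enlarged crop.

```bash
python3 - <<'E'
import cv2
t=cv2.imread("pics/top0.png")
cv2.imwrite("pics/top0c.png",cv2.resize(t[200:300,255:388],None,fx=6,fy=6,interpolation=cv2.INTER_CUBIC))
E
cat > h.py <<'E'
import numpy as np, cv2
from scipy.spatial.transform import Rotation as R
from plant import bot
def ray(name,uv,state=None):
    c=bot.get_calibration(name)
    d=np.array([(uv[0]-c["cx"])/c["fx"],-(uv[1]-c["cy"])/c["fy"],-1.0])
    if name=="wrist":
        T=np.eye(4);T[:3,:3]=R.from_quat(state["eef_rot"]).as_matrix();T[:3,3]=state["tcp_pos"]
        M=T@np.array(c["T_tool_cam"])
    else: M=np.linalg.inv(np.array(c["view"]))
    return M[:3,3],M[:3,:3]@d
def onz(name,uv,z,state=None):
    o,d=ray(name,uv,state);return o+d*(z-o[2])/d[2]
def quat(yaw): # tool down, tool x axis at world angle yaw ; y axis = yaw-90
    return (R.from_euler('z',yaw)*R.from_quat([1,0,0,0])).as_quat()
E
python3 - <<'E'
from h import *
# chest corners of lid in top image
t=cv2.imread("pics/top0.png")
for uv in [(264,128),(456,232),(391,370),(185,252)]: print(onz("top",uv,100).round(1))
for uv in [(245,201),(427,248),(380,317)]: print(onz("top",uv,110).round(1))
print(onz("top",(322,242),160).round(1))
print(R.from_quat(bot.read_state()["eef_rot"]).as_matrix().round(3))
E
```

```text
[830.9  92.4 100. ]
[ 619.6 -299.   100. ]
[ 347.9 -166.7  100. ]
[569.4 241.4 100. ]
[673.1 124.7 110. ]
[ 584.6 -238.   110. ]
[ 448.1 -144.6  110. ]
[585.  -29.2 160. ]
[[ 0.953 -0.302 -0.   ]
 [-0.302 -0.953 -0.001]
 [ 0.     0.001 -1.   ]]
```

View pics/top0c.png

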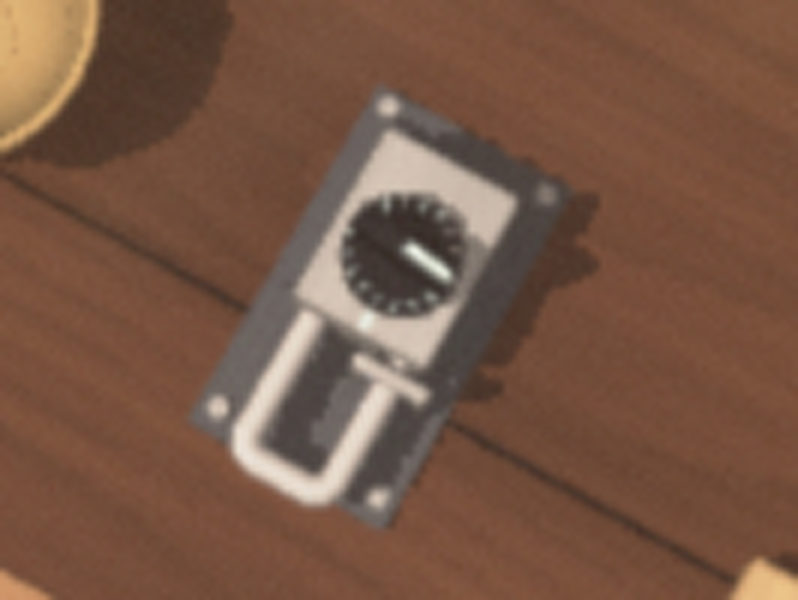

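The crop confirms it: a steel body with a black dial, hasp plate and staple. The white pointer runs towards (450,273) and the mark is at (367,320), so the dial is about 1.5 rad short of open. Next I'll take a wrist close-up.

```bash
python3 - <<'E'
from h import *
try:
    bot.move_ptp([585,-30,280],quat(-2.13))
except bot.Unreachable as e: print("unreach",e)
s=bot.read_state();print(s["t"],np.round(s["joint_pos"],3),np.round(s["tcp_pos"],1),np.round(s["contact_force"],2))
im=bot.camera("wrist")
cv2.imwrite("pics/w1.png",im[:,:,::-1])
import json;json.dump({k:np.array(v).tolist() for k,v in s.items()},open("s1.json","w"))
E
```

```text
2.8833 [ 0.283  0.183 -0.107 -0.    -1.281 -0.841] [585.1 -29.3 279.9] [-1.18  0.39  0.33]
```

View pics/w1.png

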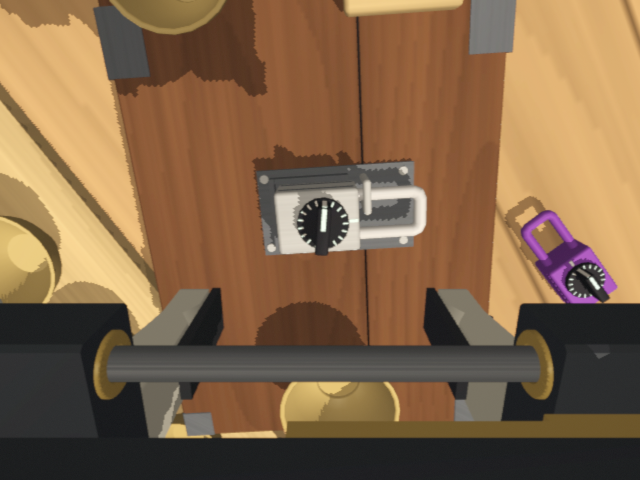

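```bash
python3 - <<'E'
import cv2
t=cv2.imread("pics/w1.png")
cv2.imwrite("pics/w1c.png",cv2.resize(t[150:270,250:440],None,fx=4.2,fy=4.2,interpolation=cv2.INTER_CUBIC))
E
```

```text
(no output)
```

View pics/w1c.png

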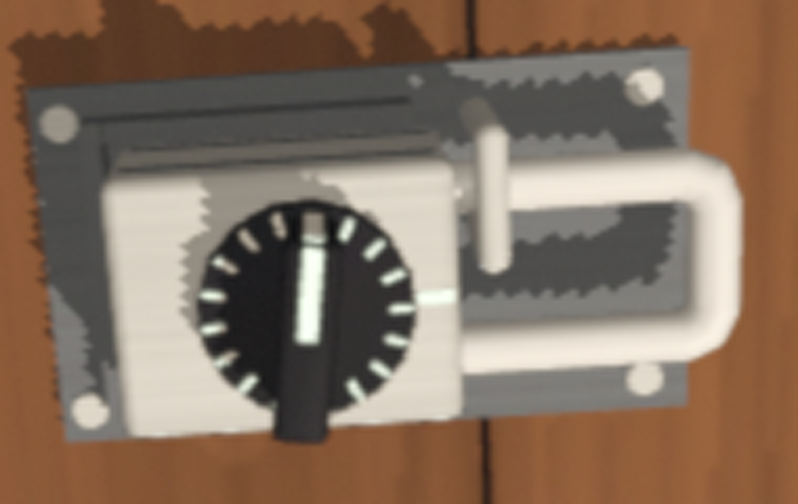

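```bash
python3 - <<'E'
from h import *
import json
s=json.load(open("s1.json"))
f=lambda p,z: onz("wrist",(250+(p[0]+.5)/4.2-.5,150+(p[1]+.5)/4.2-.5),z,s)
pl=[f(p,103) for p in [(27,90),(688,48),(690,402),(65,440)]]
print("plate",np.round(pl,1).tolist(),np.mean(pl,0).round(1))
bd=[f(p,139) for p in [(105,170),(455,157),(460,420),(128,435)]]
print("body",np.round(bd,1).tolist(),np.mean(bd,0).round(1))
a=lambda p,q:np.arctan2(*(p-q)[[1,0]])
print("yaw plate",a(pl[0],pl[1]),a(pl[3],pl[2]),"perp",a(pl[0],pl[3])+np.pi/2,a(pl[1],pl[2])+np.pi/2)
print("yaw body",a(bd[0],bd[1]),a(bd[3],bd[2]))
sh=[f(p,121) for p in [(570,185),(570,342)]];print("legs",np.round(sh,1).tolist(),np.mean(sh,0), np.linalg.norm(sh[0]-sh[1]))
m=[f(p,139) for p in [(418,298),(455,296)]];print("mark",a(m[0],m[1]),np.round(m,1).tolist())
w=[f(p,165.5) for p in [(313,248),(308,342)]];b=[f(p,165.5) for p in [(314,222),(300,438)]]
print("pointer yaw",a(w[1],w[0]),np.round(w,1).tolist(),"bar",a(b[1],b[0]),np.round(b,1).tolist(),np.mean(b,0),np.linalg.norm(b[0]-b[1]))
d=f((307,305),144);print("disc",d)
tp=lambda p,z: onz("top",(255+(p[0]+.5)/6-.5,200+(p[1]+.5)/6-.5),z)
bt=[tp(p,139) for p in [(392,130),(516,200),(425,368),(297,297)]]
print("top body",np.mean(bt,0).round(1),a(bt[0],bt[3]),a(bt[1],bt[2]),"disc",tp((403,253),144).round(1))
E
```

```text
plate [[614.9, -87.5, 103.0], [501.0, -26.2, 103.0], [534.9, 38.5, 103.0], [649.9, -23.2, 103.0]] [575.2 -24.6 103. ]
body [[603.3, -70.0, 139.0], [549.4, -39.2, 139.0], [573.6, 4.0, 139.0], [627.7, -26.2, 139.0]] [588.5 -32.9 139. ]
yaw plate -0.4938871896766277 -0.49266287494217553 perp -0.49888076642308565 -0.48322815540927744
yaw body -0.5195185109405109 -0.5091905005994005
legs [[534.1, -19.3, 121.0], [549.3, 7.7, 121.0]] [541.71070117  -5.8041729  121.        ] 31.036960345636867
mark -0.5010552620126476 [[568.2, -20.4, 139.0], [562.3, -17.2, 139.0]]
pointer yaw 0.9629175823376567 [[576.1, -44.0, 165.5], [585.3, -30.8, 165.5]] bar 0.9515208636516982 [[573.6, -47.7, 165.5], [595.5, -17.0, 165.5]] [584.56874744 -32.32752133 165.5       ] 37.6484254821221
disc [585.28140587 -31.15095299 144.        ]
top body [590.3 -30.7 139. ] -0.4940968949735949 -0.47997993488923907 disc [588.  -29.2 144. ]
```

Dial centre is about (585.5, -31), lock yaw about -0.495 and bar yaw about 0.95. That puts the dial at about -1.45, i.e. the -1.44 notch, which is 4 clicks from open. I'll grip the bar now and turn.

```bash
python3 - <<'E'
from h import *
def p(tag):
    s=bot.read_state();print(tag,round(s["t"],2),np.round(s["tcp_pos"],1),np.round(s["contact_force"],1),np.round(s["moment"],2),"j6",round(s["joint_pos"][5],3),"w",round(s["width"],1))
    return s
bot.move_gripper(40,force=40)
bot.move_ptp([585.5,-31,185],quat(0.945-np.pi));p("above")
bot.line_to([585.5,-31,149.5],velocity=60);p("down")
bot.move_gripper(0,force=40);s=p("grip")
E
```

```text
above 4.35 [586.  -31.3 185.7] [0.8 0.2 1.2] [ 0.06 -0.26  0.05] j6 -0.905 w 39.7
down 5.09 [585.7 -31.  149.6] [-0.7  0.7 -0.5] [ 0.07 -0.04 -0.04] j6 -0.906 w 40.2
grip 5.69 [585.3 -30.9 149.6] [-2.4  1.   1.9] [0.48 0.56 0.02] j6 -0.906 w 9.4
```

```bash
python3 - <<'E'
from h import *
def p(tag):
    s=bot.read_state();print(tag,round(s["t"],2),np.round(s["tcp_pos"],1),np.round(s["contact_force"],1),np.round(s["moment"],2),"j6",round(s["joint_pos"][5],3),"w",round(s["width"],1))
    return s
s=p("0");q=np.array(s["joint_pos"])
for i in range(1,5):
    q2=q.copy();q2[5]=q[5]-0.36*i-(0.03 if i==4 else 0)
    bot.move_joints(q2);p(i)
bot.pause(0.2);p("w")
E
```

```text
0 5.69 [585.3 -30.9 149.6] [-2.4  1.   1.9] [0.48 0.56 0.02] j6 -0.906 w 9.4
1 6.12 [585.2 -30.9 149.6] [-1.3  1.7  1.9] [ 0.57  0.4  -0.09] j6 -1.262 w 9.7
2 6.56 [585.2 -30.9 149.6] [-2.6  3.3  1.1] [ 0.98  0.74 -0.01] j6 -1.62 w 9.5
3 6.99 [585.2 -30.6 149.6] [-3.2  3.6  2.1] [ 1.65  0.95 -0.01] j6 -1.979 w 10.0
4 7.45 [585.4 -30.2 149.7] [-3.8  6.9  4.3] [ 2.35  0.97 -0.01] j6 -2.37 w 9.5
w 7.65 [585.4 -30.2 149.7] [-3.2  7.4  3. ] [2.41 0.97 0.05] j6 -2.369 w 9.6
```

```bash
cat >> h.py <<'E'
def p(tag):
    s=bot.read_state();print(tag,round(s["t"],2),np.round(s["tcp_pos"],1),np.round(s["contact_force"],1),np.round(s["moment"],2),"j6",round(s["joint_pos"][5],3),"w",round(s["width"],1))
    return s
E
python3 - <<'E'
from h import *
bot.move_gripper(40)
s=p("rel");x=s["tcp_pos"]
bot.line_to([x[0],x[1],260],velocity=150)
s=p("up")
im=bot.camera("wrist")[:,:,::-1]
cv2.imwrite("pics/w2.png",im)
cv2.imwrite("pics/w2c.png",cv2.resize(im[120:270,220:420],None,fx=4,fy=4,interpolation=cv2.INTER_CUBIC))
import json;json.dump({k:np.array(v).tolist() for k,v in s.items()},open("s2.json","w"))
E
```

```text
rel 8.38 [585.3 -31.  149.6] [-1.1 -0.3 -0.8] [-0.   -0.16  0.  ] j6 -2.376 w 40.0
up 9.27 [584.7 -31.  259. ] [ 0.9 -0.1 -0. ] [-0.01 -0.14  0.04] j6 -2.376 w 40.1
```

View pics/w2c.png

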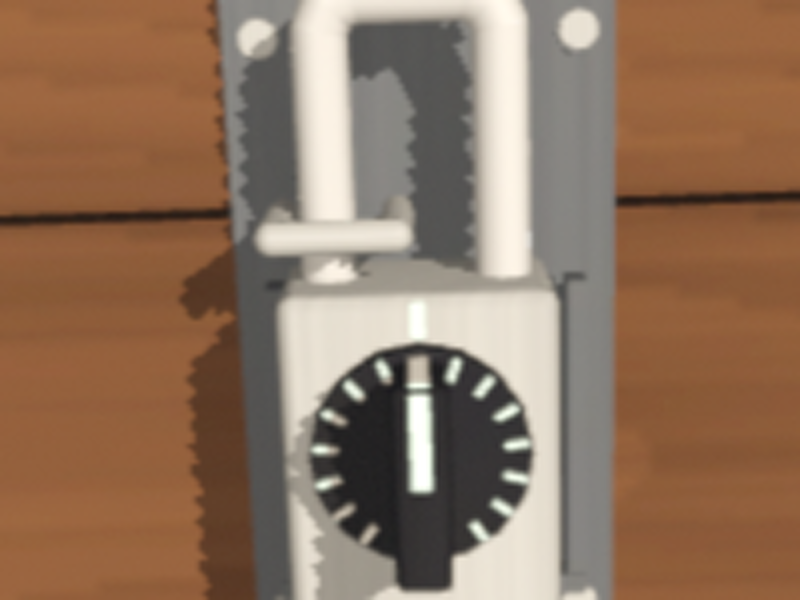

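The pointer at (419,440) is in line with the white mark at (418,320), and the shackle is still shut. I'll check the numbers and take new positions for the legs and body.

```bash
python3 - <<'E'
from h import *
import json
s=json.load(open("s2.json"))
f=lambda p,z: onz("wrist",(220+(p[0]+.5)/4-.5,120+(p[1]+.5)/4-.5),z,s)
a=lambda p,q:np.arctan2(*(q-p)[[1,0]])
w=[f((418,392),165.5),f((421.5,490),165.5)];m=[f((417.5,305),139),f((418,340),139)]
L=[f((325,230),121),f((505,230),121)];L2=[f((322,60),121),f((500,60),121)]
b=[f((280,300),139),f((556,297),139)]
print("pointer",a(*w),"mark",a(*m),np.round(m,1).tolist(),"axis from legs",a(L2[0],L[0]),a(L2[1],L[1]),"legs mid",np.mean(L,0),np.mean(L2,0),np.linalg.norm(L[0]-L[1]))
print("body front",np.round(b,1).tolist(),np.mean(b,0),"perp",a(b[1],b[0])+np.pi/2)
u=np.array([np.cos(-.495),np.sin(-.495)]);c=np.mean(b,0)[:2]+32*u;print("centre",c,"shgrip",c-64*u)
print("outer U end",f((413,-2),121))
E
```

```text
pointer -0.4887903899174846 mark -0.5093546974693373 [[564.4, -19.9, 139.0], [569.8, -23.0, 139.0]] axis from legs -0.5231446380689353 -0.4776986604239309 legs mid [555.40049854 -15.22911477 121.        ] [528.89261854  -0.73365805 121.        ] 32.90940655699163
body front [[551.7, -40.2, 139.0], [575.2, 1.6, 139.0]] [563.43401199 -19.27241965 139.        ] perp -0.5128607093316306
centre [591.59301071 -34.47343249] shgrip [535.27501328  -4.0714068 ]
outer U end [519.93270933   4.85722331 121.        ]
```

The dial is at 0 within about 0.02 rad. Next I'll pinch the shackle legs and pull in steps, watching the force.

```bash
python3 - <<'E'
from h import *
psi=-0.495;u=np.array([np.cos(psi),np.sin(psi),0])
g=np.array([589.5,-33.2,0])-65*u
qd=quat(psi-np.pi)
bot.move_gripper(66,force=30)
bot.move_ptp([*g[:2],185],qd);p("above")
bot.line_to([*g[:2],110],velocity=80);p("down")
bot.move_gripper(0,force=30);s=p("grip")
if 38<s["width"]<46:
    x=np.array([*g[:2],110])
    for d in (10,20,26,29,30.5):
        bot.line_to((x-d*u).tolist(),velocity=40);s=p(d)
        if np.linalg.norm(s["contact_force"])>20: break
E
```

```text
above 10.46 [532.   -2.2 185. ] [-0.1  0.7  1.6] [ 0.   -0.28 -0.04] j6 -2.43 w 66.0
down 11.55 [532.7  -2.2 110.5] [-0.1  0.5 -0.9] [ 0.01 -0.15 -0.01] j6 -2.43 w 65.9
grip 12.09 [532.4  -2.1 110.2] [-1.4  0.4  1. ] [0.59 0.14 0.11] j6 -2.43 w 41.0
10 12.49 [523.1   2.8 110.1] [-0.9  2.6  2.2] [0.89 0.   0.08] j6 -2.446 w 41.1
20 12.89 [514.2   7.5 110. ] [-1.   2.4  2.2] [ 0.94 -0.08  0.04] j6 -2.462 w 41.1
26 13.19 [509.   10.2 110. ] [0.3 2.4 2.8] [ 0.91 -0.08  0.1 ] j6 -2.471 w 41.2
29 13.44 [506.7  11.4 110. ] [0.5 2.1 0.6] [ 0.3  -0.54  0.04] j6 -2.476 w 41.2
30.5 13.69 [505.6  12.1 110. ] [1.6 0.3 1.4] [-0.29 -1.11  0.03] j6 -2.479 w 40.8
```

```bash
python3 - <<'E'
from h import *
psi=-0.495;u=np.array([np.cos(psi),np.sin(psi),0])
g=np.array([589.5,-33.2,0])-65*u
x=np.array([*g[:2],110])
for d in (31.5,32.5,33.5):
    bot.line_to((x-d*u).tolist(),velocity=20);s=p(d)
    if np.linalg.norm(s["contact_force"])>12: break
bot.move_gripper(66,force=30);p("rel")
x=np.array(bot.read_state()["tcp_pos"]);x[2]=200
bot.line_to(x.tolist(),velocity=150)
c=np.array([589.5,-33.2,0])-25*u
bot.move_ptp([*c[:2],270],quat(psi-np.pi))
s=p("look")
im=bot.camera("wrist")[:,:,::-1]
cv2.imwrite("pics/w3.png",im)
import json;json.dump({k:np.array(v).tolist() for k,v in s.items()},open("s3.json","w"))
E
```

```text
31.5 13.94 [504.6  12.6 110. ] [ 2. -1. -0.] [-0.43 -1.29  0.03] j6 -2.481 w 40.9
32.5 14.19 [503.7  13.1 110. ] [ 3.2 -1.4  0.8] [-0.44 -1.22 -0.  ] j6 -2.482 w 41.1
33.5 14.44 [502.7  13.6 110. ] [ 2.5 -1.   0.7] [-0.37 -1.16  0.02] j6 -2.484 w 41.0
rel 15.11 [502.8  13.6 110. ] [-0.1 -0.7  0.4] [-0.01 -0.15 -0.03] j6 -2.484 w 66.0
look 16.35 [567.4 -21.7 268.5] [ 0.1  0.  -1. ] [ 0.05 -0.14 -0.06] j6 -2.373 w 65.9
```

View pics/w3.png

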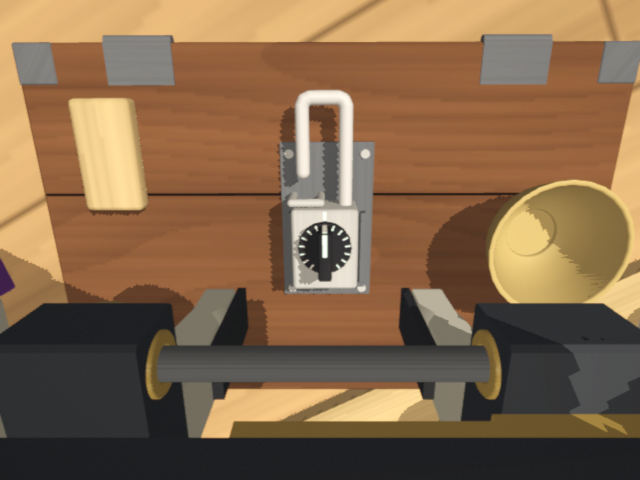

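The shackle is out: its U end is at (325,95), and the short leg's tip at (303,176) is clear of the staple at (305,203). I'll measure the extension and the body pose.

```bash
python3 - <<'E'
from h import *
import json
t=cv2.imread("pics/w3.png")
cv2.imwrite("pics/w3c.png",cv2.resize(t[80:310,250:410],None,fx=2.6*1,fy=2.6,interpolation=cv2.INTER_CUBIC))
E
```

```text
(no output)
```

View pics/w3c.png

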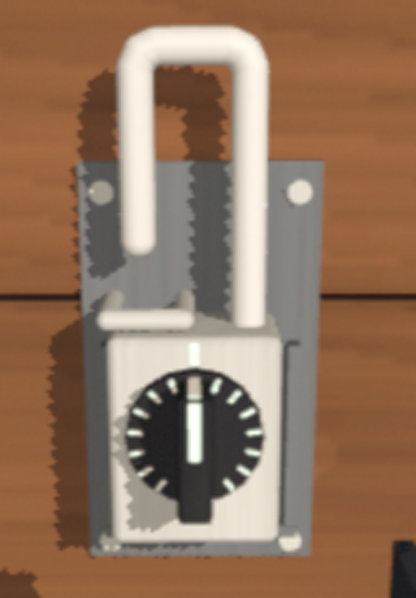

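```bash
python3 - <<'E'
from h import *
import json
s=json.load(open("s3.json"))
f=lambda p,z: onz("wrist",(250+(p[0]+.5)/2.6-.5,80+(p[1]+.5)/2.6-.5),z,s)
a=lambda p,q:np.arctan2(*(q-p)[[1,0]])
u=np.array([np.cos(-.495),np.sin(-.495),0])
U=f((193,28),121)
bd=np.array([f(p,139) for p in [(108,335),(281,335),(278,541),(113,541)]])
print("U",U.round(1),"body",bd.round(1).tolist(),bd.mean(0).round(1),"yaw",a(bd[1],bd[0])+np.pi/2,a(bd[0],bd[3]),a(bd[1],bd[2]))
fr=bd[:2].mean(0);print("front->U end along u",(fr-U)@u,"(55 shut)","len",np.linalg.norm(bd[0]-bd[3]),np.linalg.norm(bd[0]-bd[1]))
E
```

```text
U [484.9  22.  121. ] body [[545.4, -37.6, 139.0], [568.4, 5.0, 139.0], [624.2, -24.3, 139.0], [600.9, -67.6, 139.0]] [584.7 -31.1 139. ] yaw -0.4949688526795004 -0.4955071474473185 -0.4834578890803654
front->U end along u 81.56529443038919 (55 shut) len 63.066872420522344 48.41925977911052
```

The extension is about 27 mm, which is fully out within error, and the body centre is at (585, -31). Now I'll grasp the body across y above the rails and lift.

```bash
python3 - <<'E'
from h import *
psi=-0.495;u=np.array([np.cos(psi),np.sin(psi),0])
g=np.array([585,-31.2,0])-2*u
bot.move_gripper(74,force=45)
bot.move_ptp([*g[:2],190],quat(psi-np.pi));p("above")
bot.line_to([*g[:2],117],velocity=80);p("down")
bot.move_gripper(0,force=45);s=p("grip")
if 46<s["width"]<53:
    bot.line_to([*g[:2],145],velocity=40);p("l1")
    bot.line_to([*g[:2],300],velocity=100);s=p("l2")
    bot.pause(0.3);s=p("hold")
    for n in("scene","top","wrist"): cv2.imwrite(f"pics/{n}4.png",bot.camera(n)[:,:,::-1])
E
```

```text
above 17.26 [583.2 -30.6 190.2] [-0.2  0.1  0.9] [ 0.02 -0.18  0.03] j6 -2.349 w 73.9
down 18.32 [583.7 -30.2 117.5] [-0.2  0.2  0.4] [-0.04 -0.24 -0.03] j6 -2.349 w 73.8
grip 18.9 [583.9 -29.9 117.3] [1.6 3.1 0.8] [ 1.23 -0.86 -0.05] j6 -2.349 w 49.6
l1 19.75 [582.7 -30.4 144.7] [ 1.  -0.4 -4.8] [-0.22 -0.58  0.01] j6 -2.349 w 49.6
l2 21.45 [583.  -30.2 299.3] [-1.3  0.3 -4.2] [-0.04 -0.23 -0.01] j6 -2.349 w 49.8
hold 21.75 [583.2 -30.2 299.8] [-0.4  0.5 -4.9] [-0.04 -0.18 -0.03] j6 -2.349 w 49.6
```

View pics/scene4.png

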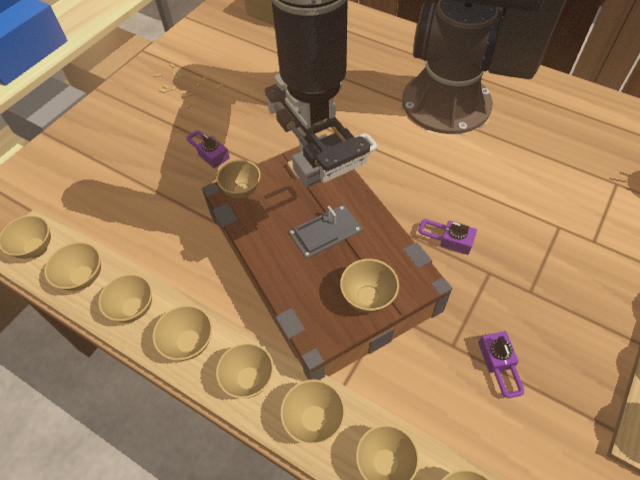

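View pics/wrist4.png

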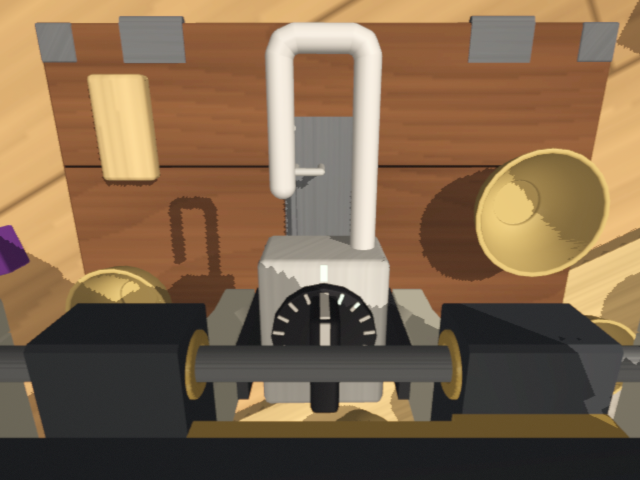

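View pics/top4.png

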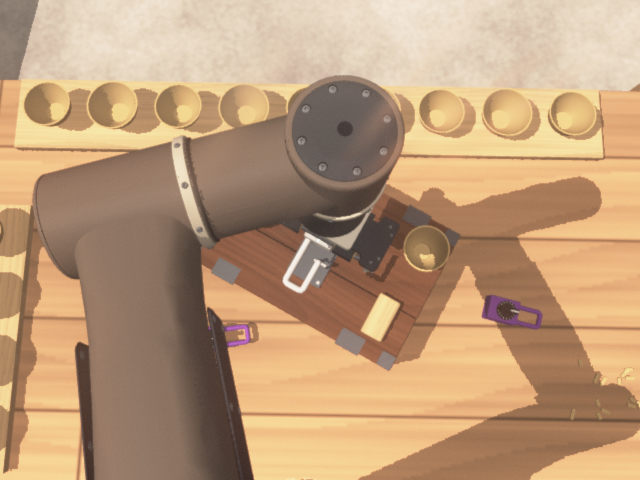

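The lock is held level with its shackle out and the empty hasp below. The bowls and rib are at the same pixels as before: scene (369,287) and (238,180), top (427,248) and (380,317). Handing in.

```bash
python3 - <<'E'
from h import *
p("pre");print(bot.close_job())
E
```

```text
pre 21.9 [583.2 -30.3 300. ] [ 0.2 -0.4 -4.6] [-0.05 -0.2   0.02] j6 -2.349 w 49.9
the job is handed in; nothing more can be done
None
```

The steel padlock is open and off its hasp. I handed the job in at about 22 s of the 54 s allowed, and it reported no verdict.

- **Dial:** I turned it four clicks clockwise, from about -1.44 to 0. A close-up with the shackle still shut showed the pointer within about 0.02 rad of the mark.
- **Shackle:** I pinched the legs and pulled while the lock stayed on the hasp. The camera measured about 27 mm out of 28 mm, and the short leg is clear of the staple. The pull showed no sharp force rise at an end stop; it never went above about 4 N.
- **Lift:** I gripped the body across its 50 mm width with 45 N and raised it 183 mm. Its underside should now be about 185 mm above the lid; I worked that out from the arm's position rather than measuring it.

In the last pictures the lock is in the fingers, looks level with the dial up, and the shackle is still out. The bowls and rib show no visible movement. The wrist force reads 4 to 5 N downwards, about the lock's weight.

No check failed. The two cameras disagreed by about 2 to 3 mm on the lock's position, which did not affect the grasps.

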